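# Rake a dropped bangle out from under the jeweller's bench shelf

## Task

A brass bangle has been dropped under the low wooden shelf on the jeweller's bench. Take the red-handled flat probe off its rack by sliding it along its keyhole slot until the stud's head sits in the wide end and lifting it off, then feel for the bangle under the shelf with the probe and drag it out, flat on the bench, until it is wholly clear in front of the shelf on the robot's side. Leave the probe lying on the bench, it too wholly in front of the shelf, without ever touching the bangle with the gripper and without shifting the jar, tin, pliers or caliper.

Things in the scene. Friction and masses are not known exactly. Their poses are not given: they have to be found in the camera images.
- shelf: Low wooden shelf, fixed. Origin: centre of its footprint, on the bench; x from its open front (robot's side) to its open back. 160 mm deep (x -80 to +80), 370 mm wide (y -185 to +185); board underside 50 mm, top 66 mm above the bench; two 15 mm end panels, 340 mm clear between them. No back panel, nothing else fixed underneath.
- bangle_center (a point): Centre of the brass bangle, a plain ring lying flat: outside diameter 70 mm, inside 58 mm, 16 mm high, about 130 to 215 g, loose. It starts wholly under the shelf, its centre 40 to 60 mm behind the shelf's front edge and from 40 mm right (-y) to 100 mm left (+y) of the shelf's middle, out of sight from above.
- probe_grip (a point): Middle of the upright red handle of the flat steel probe. Probe axes: x from handle to toe, y left, z up; x and y below count from this point. Its underside is 35 mm below. Handle: 50 mm along x, 18 mm thick along y, 5 to 60 mm above the underside; grasp it across y, from above. Loose, 220 g, balancing about 40 mm ahead of the handle.
- probe_tip (a point): End of the probe's blade: x 200, y 0 mm, 5 mm above the underside. Here a hooked toe, 10 mm thick and 10 mm high, goes out to the left (+y) from x 195 mm, leaning back 15 deg towards the handle; its end is at x 179, y 70 mm. A 70 mm ring nestled in the hook has its centre at about x 143, y 50 mm.
- rack: Wooden rack block, fixed, 260 x 70 x 30 mm. Origin: centre of its underside; x along its length, away from the robot. The probe lies flat on its top, pointing the same way, held down by the headed stud.
- stud (a point): Foot of the upright stud on the rack's top, 30 mm above the bench. Stud 6 mm thick; head 14 mm across, 7.5 to 11.5 mm above the rack's top. It starts in the slot's narrow part, 46 to 54 mm ahead of the handle: slide the probe towards the robot (rack -x). Pressed against the slot's far end the head still catches: it must be within 3 mm of the wide end's centre.
- jar: Amber glass jar on top of the shelf, 56 mm across, 75 mm high. Origin at its underside. Leave alone.
- tin: Round metal tin on top of the shelf, 66 mm across, 50 mm high. Origin at its underside. Leave alone.
- pliers: Blue-handled pliers on the bench to the left, about 140 mm long. Origin at its underside, near the middle. Leave alone.
- caliper: Steel caliper lying on the bench to the left of the shelf, 190 mm long. Origin at its underside, middle. Leave alone.
- bangle: The same brass bangle; origin at the centre of its underside, 8 mm below its centre.
- probe: The same probe; origin on its underside, 35 mm below the handle's middle. Its blade is 30 mm wide (y -15 to +15) and 5 mm thick, from x -30 to +200 mm. In it a keyhole slot: 9 mm wide from x 40 to 75 mm, then its wide end, 20 mm wide, from x 75 to 97 mm (centre x 86).

How it is judged:
By the outcome, as a careful person would: the job done as asked, in the order asked, and still so for the second after the job is handed in, with the robot touching nothing.
It also fails if it takes over 66 s, if anything falls off the work surface, if the arm or the gripper's body presses on something with over 40 N, if the wrist force passes 120 N, or if a joint passes its speed limit or range.

## Robot

A 6-joint arm with a two-finger parallel gripper is mounted at the origin on the work surface. World frame = base frame: x ahead of the robot, y to its left, z up, the work surface at z = 0. Lengths are in m, angles in rad, forces in N, time in s.
With the tool pointing down it reaches from about 0.375 to 0.9 m from the base axis. Payload 3.1 kg.
Tool frame: the origin (TCP) lies midway between the tips of the shut fingers; the grasp point (between the pads) lies 19 mm behind it; z points along the fingers, y is the line along which they close (so a half turn about z gives the same grasp; the last joint's range is limited). The gripper opens to 87 mm and grips with 3 to 60 N. Pads are 19 mm wide; open, the fingers measure 117 mm over their backs; the gripper's body (75 mm by 190 mm) begins 51 mm behind the grasp point.
Start: joints at [-1.31, 0.527, 1.433, -0, 1.181, -0.178], TCP at [0.266, -0.566, 0.223] pointing down, gripper open.
Joint ranges: [-3.08, 3.08], [-0.75, 2.2], [0.22, 2.44], [-1.43, 4.57], [0, 2.65], [-2.85, 2.85]. Speed limits (rad/s): [2.79, 2.79, 3.14, 3.14, 3.14, 3.14].

## Interface

Orientations are given as a unit quaternion [x, y, z, w].
In Python, from rig import get_obs, cams, job gives the robot as it stands.
- The arm moves only by the tool servo_tool, never from a script. Its argument "moves" is text: rows parted by semicolons, each of 5 numbers parted by spaces: the shift along the tool's x, y, z in m, then the turn about the tool's z in degrees, then the finger opening in m, from 0 to 0.087. In form: dx dy dz spin claw; .... A call has 1 to 10 rows; each row is the pose to reach, as a shift and turn from the pose commanded when the call began, along the tool's axes at that moment; what a row does not reach only later rows make up. A row lasts 1/12 s, in which the tool goes at most 41.7 mm and 7.16 degrees, less where a joint would pass 70% of its speed; a pose out of reach is approached as far as the arm can. A call with a gripper value outside its range is refused whole. The fingers move at their own pace and stop on an object; "grip_force" is the grip in N (left out, the last holds). Time passes only in rows, so rows that repeat a pose let the fingers close. It gives the time, the measured TCP pose, the force, the opening and the grip force at its end, in the units of the state.
- get_obs(): the state, without advancing time (a new reading comes with each control period).
- cams.camera(name): name is "scene" or "top"; returns the picture (480x640x3 uint8, blue, green, red); there is no depth.
- cams.camera_model(name): a dict with "fx", "fy", "cx", "cy" (pixels), "dist" ([k1, k2, p1, p2, k3] as OpenCV has them; the pictures are not rectified), "R" (3x3) and "t" (3): a world point X has camera coordinates R X + t. Camera axes: x right, y down, z forward; pixel columns grow to the right and rows downward; lengths in m; the calibration is good to about 2 mm. A picture is of the moment at which its call begins. camera_model takes no time and is no camera call.
- job.hand_in(): hands the job in; it is judged then, once.
The state is a dict: "time": time; "q": joint angles; "joint_velocities": joint speeds; "joint_torque": joint torques, N m; "position": TCP position; "tool_rot": TCP orientation; "ft_force": force on the tool from outside, world axes, zero at the start; "moment": the same for the moment, N m; "grip_width": finger opening in m; "grip_force": force on a finger pad.
Only numpy, scipy, OpenCV 4.12 (cv2) and the standard library are available. Lean on these libraries where they do the work, as an engineer would, in place of code of your own. Each camera call takes 0.05 s, during which the arm holds its last target. There are 200 camera calls.

## Working session

There is one attempt and no reset: what is moved stays moved. The work goes in short steps, Python scripts to look and compute and a tool call to move; the robot and the scene stay as the last step left them, time stands still between calls to the robot, and variables do not carry over. Pictures are saved under pics/ and viewed, at most 10 in all, crops included, and the job is handed in when it is done.

Besides the shell and the picture viewer there is one more tool, called after "Request:" by a JSON object that holds its "name" and its "arguments", one argument or row to a line. servo_tool: Moves the arm, as the interface text tells. Its arguments: {"type":"object","properties":{"moves":{"type":"string"},"grip_force":{"type":"number"}},"required":["moves"]}

```bash
mkdir -p pics; python3 - <<'E'
from rig import get_obs,cams
import cv2
o=get_obs();print(o['time'],o['position'],o['tool_rot'],o['grip_width'])
for n in('scene','top'):
    cv2.imwrite(f'pics/{n}0.png',cams.camera(n));m=cams.camera_model(n);print(n,m)
E
```

```text
0.0 [ 0.26537231 -0.56506311  0.22158563] [ 9.76027072e-01  2.17646525e-01 -4.14749320e-05 -1.06892992e-03] 0.08690735027583994
scene {'fx': 542.2826556693676, 'fy': 542.2826556693676, 'cx': 318.8343461334592, 'cy': 242.77383571097735, 'dist': array([-0.16615053,  0.        ,  0.        ,  0.        ,  0.        ]), 'R': array([[ 0.77726622,  0.62898474, -0.01534344],
       [ 0.34213583, -0.4430079 , -0.82866584],
       [-0.52801544,  0.63884442, -0.55953329]]), 't': array([-0.54516244, -0.12580749,  1.42037256])}
top {'fx': 508.5536939627446, 'fy': 508.5536939627446, 'cx': 319.94930608869487, 'cy': 236.0227843521879, 'dist': array([-0.06428809,  0.        ,  0.        ,  0.        ,  0.        ]), 'R': array([[ 0.00535556, -0.99990261,  0.01288782],
       [-0.99795678, -0.00616482, -0.06359448],
       [ 0.06366774, -0.01252091, -0.9978926 ]]), 't': array([0.05112024, 0.62721199, 1.17372496])}
```

View pics/top0.png

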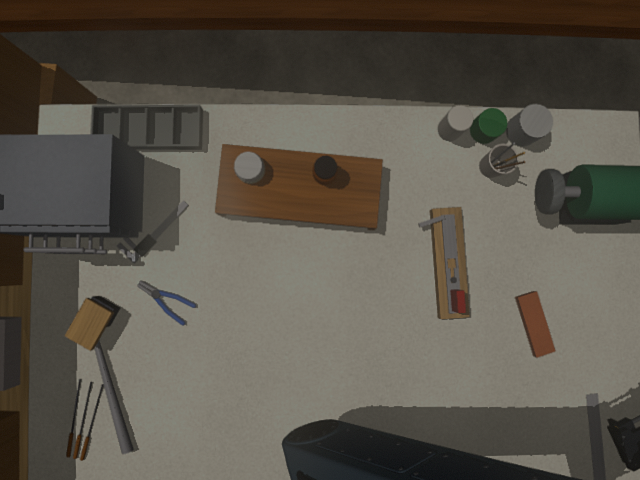

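View pics/scene0.png

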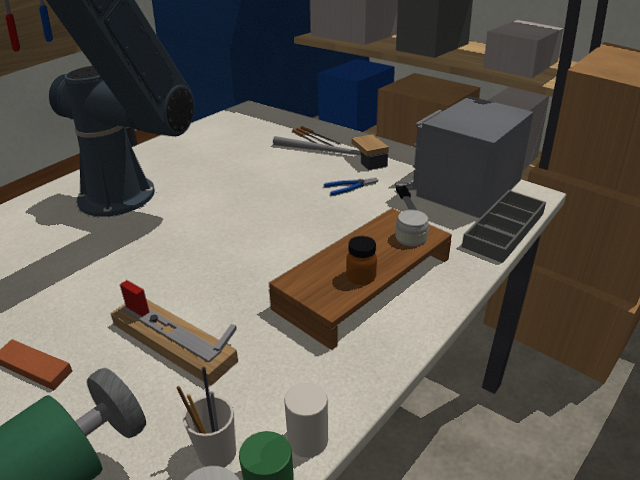

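Top: shelf-board corners are near (222,145), (382,158), (379,229) and (216,214). The rack runs from (446,208) to (455,318), with the red handle near (459,301) and the toe pointing left at (420,225). Zooming in next.

```bash
python3 - <<'E'
import cv2,numpy as np
t=cv2.imread('pics/top0.png');s=cv2.imread('pics/scene0.png')
a=cv2.resize(t[200:325,405:485],None,fx=4.5,fy=4.5,interpolation=cv2.INTER_CUBIC)
b=cv2.resize(s[275:385,105:245],None,fx=3,fy=3,interpolation=cv2.INTER_CUBIC)
c=np.zeros((565,790,3),np.uint8);c[:a.shape[0],:a.shape[1]]=a;c[:b.shape[0],365:365+b.shape[1]]=b
cv2.imwrite('pics/z1.png',c)
E
cat > h.py <<'E'
import numpy as np,cv2
from rig import get_obs,cams
def ray(n,px,z):
    m=cams.camera_model(n);K=np.array([[m['fx'],0,m['cx']],[0,m['fy'],m['cy']],[0,0,1]])
    p=cv2.undistortPoints(np.array(px,float).reshape(-1,1,2),K,m['dist'])[:,0]
    d=np.c_[p,np.ones(len(p))]@m['R'];c=-m['R'].T@m['t']
    return c+d*((z-c[2])/d[:,2])[:,None]
def proj(n,X):
    m=cams.camera_model(n);K=np.array([[m['fx'],0,m['cx']],[0,m['fy'],m['cy']],[0,0,1]])
    return cv2.projectPoints(np.array(X,float).reshape(-1,1,3),cv2.Rodrigues(m['R'])[0],m['t'],K,m['dist'])[0][:,0]
E
```

```text
(no output)
```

View pics/z1.png

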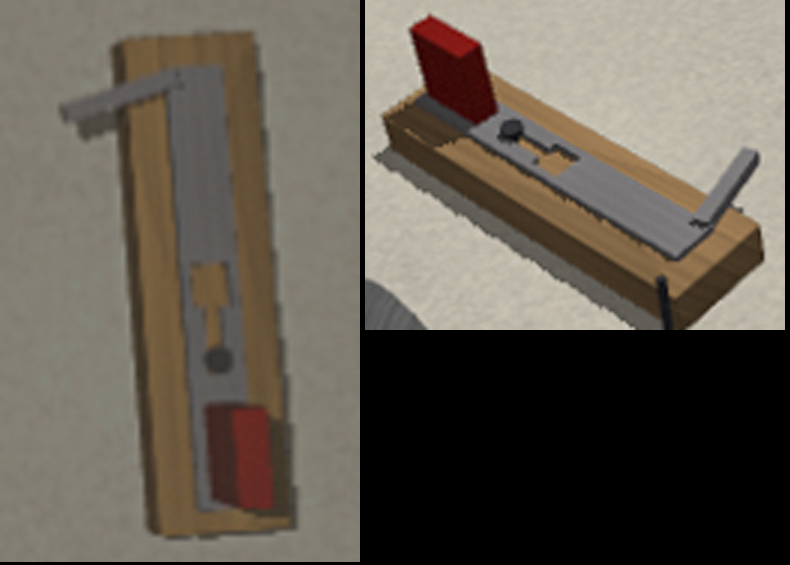

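The close-up shows the stud head at crop (218,360), the wide slot end at (210,285), and the handle's top face spanning (233,407) to (273,507). The toe points to +y.

```bash
python3 - <<'E'
from h import *
np.set_printoptions(precision=4,suppress=True)
f=lambda L:np.array(L)/4.5+[405,200]-.4
H=ray('top',f([(233,407),(266,405),(273,507),(240,510)]),.090);print('handle top',H,H.mean(0))
print('handle yaw',np.degrees(np.arctan2(*( (H[0]+H[1]-H[2]-H[3])[[1,0]]))))
print('stud',ray('top',f([(218,360)]),.0415))
B=ray('top',f([(200,68),(210,285),(197,510),(222,66)]),.035);print('blade end, wide',B)
R=ray('top',f([(122,40),(254,32),(294,527),(159,532)]),.03);print('rack',R,R.mean(0));d=R[0]+R[1]-R[2]-R[3];print(np.degrees(np.arctan2(d[1],d[0])))
S=ray('top',[(222,145),(382,158),(379,229),(216,214)],.066);print('shelf',S,S.mean(0));d=S[0]-S[1]+S[3]-S[2];print(np.degrees(np.arctan2(-d[0],d[1])),np.linalg.norm(d)/2)
print('pliers,cal',ray('top',[(140,285),(197,305),(185,323),(187,203),(135,255)],.005))
print('toe',ray('top',f([(62,112)]),.04))
E
```

```text
handle top [[ 0.5045 -0.2469  0.09  ]
 [ 0.5055 -0.2634  0.09  ]
 [ 0.4556 -0.2665  0.09  ]
 [ 0.4541 -0.25    0.09  ]] [ 0.4799 -0.2567  0.09  ]
handle yaw 3.537523900719118
stud [[ 0.5265 -0.253   0.0415]]
blade end, wide [[ 0.6778 -0.2469  0.035 ]
 [ 0.5651 -0.251   0.035 ]
 [ 0.4494 -0.2433  0.035 ]
 [ 0.6789 -0.2585  0.035 ]]
rack [[ 0.6927 -0.2073  0.03  ]
 [ 0.6975 -0.2771  0.03  ]
 [ 0.4401 -0.2954  0.03  ]
 [ 0.4377 -0.2247  0.03  ]] [ 0.567  -0.2511  0.03  ]
3.9867646409286306
shelf [[ 0.831   0.2803  0.066 ]
 [ 0.8036 -0.0856  0.066 ]
 [ 0.6407 -0.0782  0.066 ]
 [ 0.6724  0.2907  0.066 ]] [0.7369 0.1018 0.066 ]
-4.601650655428504 0.3686451962005129
pliers,cal [[0.5089 0.4806 0.005 ]
 [0.463  0.3438 0.005 ]
 [0.4205 0.3715 0.005 ]
 [0.7049 0.3725 0.005 ]
 [0.5799 0.4944 0.005 ]]
toe [[ 0.6538 -0.1734  0.04  ]]
```

```bash
cat >> h.py <<'E'
from scipy.spatial.transform import Rotation as Ro
def to(x,y,z,yaw):
    o=get_obs();R=Ro.from_quat(o['tool_rot']).as_matrix()
    d=R.T@(np.array([x,y,z])-o['position']);cur=np.degrees(np.arctan2(R[1,0],R[0,0]))
    s=(cur-yaw+90)%180-90
    print('d',np.round(d,4),'spin',round(s,2),'yaw',round(cur,2),'tilt',np.round(R[2],4),'t',round(o['time'],2),'f',np.round(o['ft_force'],2),'m',np.round(o['moment'],3))
E
python3 -c "
from h import *
to(.480,-.2565,.14,3.9)"
```

```text
d [ 0.3254 -0.1881  0.0821] spin 21.24 yaw 25.14 tilt [ 3.0e-04 -1.9e-03 -1.0e+00] t 0.1 f [ 0.31 -0.25 -0.17] m [ 0.052  0.025 -0.017]
```

Request:
{"name": "servo_tool", "arguments": {
  "moves": "0.325 -0.188 0.03 21.2 0.06; 0.325 -0.188 0.03 21.2 0.06; 0.325 -0.188 0.03 21.2 0.06; 0.325 -0.188 0.03 21.2 0.06; 0.325 -0.188 0.03 21.2 0.06; 0.325 -0.188 0.03 21.2 0.06; 0.325 -0.188 0.03 21.2 0.06; 0.325 -0.188 0.03 21.2 0.06; 0.325 -0.188 0.06 21.2 0.06; 0.325 -0.188 0.082 21.2 0.06",
  "grip_force": 5
}}

```text
time: 0.93
position: [0.4832, -0.2542, 0.1416]
tool_rot: [0.999, 0.036, 0.002, 0.001]
ft_force: [-0.1, -0.4, -1.2]
grip_width: 0.0603
grip_force: 0.0
```

```bash
python3 -c "
from h import *
to(.480,-.2565,.053,3.9)
import cv2
t=cams.camera('scene');cv2.imwrite('pics/s2.png',cv2.resize(t[200:400,60:300],None,fx=3,fy=3,interpolation=2))"
```

```text
d [-0.0037  0.0018  0.0886] spin 0.28 yaw 4.18 tilt [ 0.0045  0.0022 -1.    ] t 0.93 f [-0.08 -0.44 -1.18] m [-0.02  -0.02   0.004]
```

View pics/s2.png

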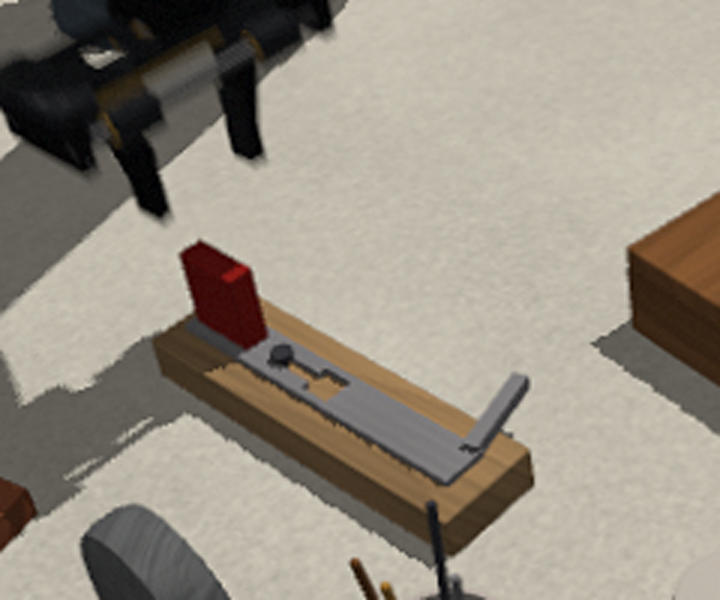

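The gripper is above the handle and still settling. The handle's top face in the crop has corners (181,253), (200,240), (252,272) and (235,283), which I'll cross-check against the top view.

```bash
python3 -c "
from h import *
np.set_printoptions(precision=4,suppress=True)
P=ray('scene',np.array([(181,253),(200,240),(252,272),(235,283)])/3+[60,200]-.3,.09);print(P,P.mean(0))
print(ray('scene',np.array([(281,354)])/3+[60,200]-.3,.0415))
to(.480,-.2565,.053,3.9)"
```

```text
[[ 0.457  -0.2679  0.09  ]
 [ 0.4555 -0.2528  0.09  ]
 [ 0.5071 -0.251   0.09  ]
 [ 0.5076 -0.2637  0.09  ]] [ 0.4818 -0.2589  0.09  ]
[[ 0.5283 -0.257   0.0415]]
d [0.0009 0.0058 0.082 ] spin 0.3 yaw 4.2 tilt [-0.0056 -0.0072 -1.    ] t 0.98 f [ 0.13  1.33 -2.76] m [ 0.054  0.035 -0.026]
```

Request:
{"name": "servo_tool", "arguments": {
  "moves": "0 0 0 0 0.06; 0 0 0 0 0.06; 0 0 0 0 0.06"
}}

```text
time: 1.23
position: [0.4803, -0.2592, 0.1417]
tool_rot: [0.999, 0.034, 0.001, 0.001]
ft_force: [-0.3, -0.2, 0.4]
grip_width: 0.0599
grip_force: 0.0
```

```bash
python3 -c "
from h import *
to(.480,-.2565,.053,3.9)"
```

```text
d [-0.0003 -0.0029  0.0887] spin -0.03 yaw 3.87 tilt [ 0.0017  0.002  -1.    ] t 1.23 f [-0.34 -0.15  0.37] m [0.019 0.011 0.018]
```

Request:
{"name": "servo_tool", "arguments": {
  "moves": "0 0 0.03 0 0.05; 0 0 0.05 0 0.05; 0 0 0.065 0 0.045; 0 0 0.08 0 0.04; 0 0 0.0865 0 0.04; 0 0 0.0865 0 0.04; 0 0 0.0865 0 0.04; 0 0 0.0865 0 0.04"
}}

```text
time: 1.9
position: [0.4805, -0.2587, 0.0553]
tool_rot: [0.999, 0.034, 0.001, 0.001]
ft_force: [-0.1, 0.7, -0.2]
grip_width: 0.0401
grip_force: 0.0
```

Request:
{"name": "servo_tool", "arguments": {
  "moves": "0 0 0 0 0.03; 0 0 0 0 0.025; 0 0 0 0 0.022; 0 0 0 0 0.018; 0 0 0 0 0.016; 0 0 0 0 0.016; 0 0 0 0 0.016",
  "grip_force": 5
}}

```text
time: 2.48
position: [0.4801, -0.2579, 0.0543]
tool_rot: [0.999, 0.034, 0.0, 0.0]
ft_force: [-0.7, -1.3, 1.7]
grip_width: 0.0178
grip_force: 5.0
```

```bash
python3 -c "
from h import *
to(.480,-.2565,.053,3.9)"
```

```text
d [-0.     -0.0014  0.0013] spin 0.04 yaw 3.94 tilt [ 5.e-04  7.e-04 -1.e+00] t 2.48 f [-0.65 -1.29  1.66] m [-0.17   0.119 -0.028]
```

Request:
{"name": "servo_tool", "arguments": {
  "moves": "0 0 0 0 0.01; 0 0 0 0 0.01; -0.007 0 0 0 0.01; -0.014 0 0 0 0.01; -0.021 0 0 0 0.01; -0.028 0 0 0 0.01; -0.034 0 0 0 0.01; -0.039 0 0 0 0.01; -0.039 0 0 0 0.01; -0.039 0 0 0 0.01",
  "grip_force": 45
}}

```text
time: 3.32
position: [0.4396, -0.2603, 0.0543]
tool_rot: [0.999, 0.034, -0.001, -0.0]
ft_force: [-3.0, -1.4, 5.6]
grip_width: 0.0176
grip_force: 45.0
```

```bash
python3 -c "
from h import *
to(.480,-.2565,.053,3.9)
import cv2
t=cams.camera('scene');s=cams.camera('top')
a=cv2.resize(t[280:380,100:240],None,fx=4,fy=4,interpolation=2)
b=cv2.resize(s[200:300,420:480],None,fx=4,fy=4,interpolation=2)
cv2.imwrite('pics/s3.png',np.hstack([a,b]))"
```

```text
d [ 0.0405 -0.001   0.0012] spin 0.05 yaw 3.95 tilt [-2.1e-03 -5.0e-04 -1.0e+00] t 3.32 f [-2.96 -1.36  5.62] m [-0.302  0.331 -0.054]
```

View pics/s3.png

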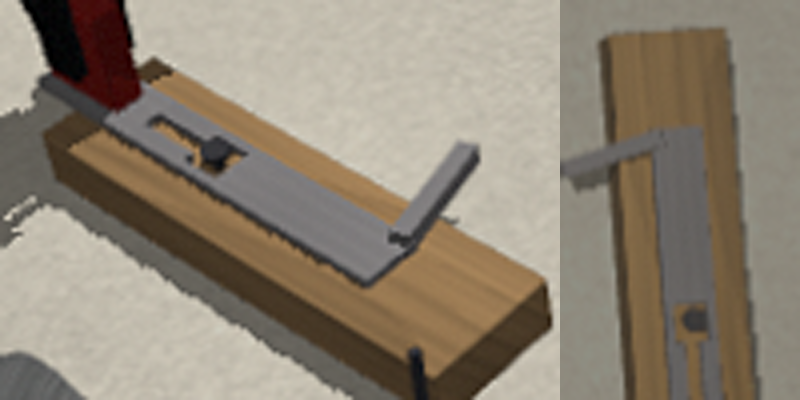

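The stud head, at top-crop (694,320), is inside the wide end, which spans rows 304 to 340. It may be a little off-centre.

```bash
python3 -c "
from h import *
np.set_printoptions(precision=4,suppress=True)
f=lambda L:(np.array(L)-[560,0])/4+[420,200]-.4
print(ray('top',f([(694,320)]),.0415),ray('top',f([(693,322),(693,304),(685,127)]),.035))
g=lambda L:np.array(L)/4+[100,280]-.4
print(ray('scene',g([(215,151)]),.0415),ray('scene',g([(216,160),(380,267)]),.035))
to(.4413,-.2565,.053,3.9)"
```

```text
[[ 0.5265 -0.2531  0.0415]] [[ 0.5252 -0.2543  0.035 ]
 [ 0.5357 -0.2544  0.035 ]
 [ 0.6388 -0.2507  0.035 ]]
[[ 0.5275 -0.2565  0.0415]] [[ 0.5259 -0.2563  0.035 ]
 [ 0.6366 -0.2531  0.035 ]]
d [ 0.0019 -0.0036  0.0013] spin 0.07 yaw 3.97 tilt [-0.0024 -0.0006 -1.    ] t 3.42 f [-2.89 -1.29  6.18] m [-0.382  0.35  -0.095]
```

Request:
{"name": "servo_tool", "arguments": {
  "moves": "0.0013 0 -0.001 0 0.01; 0.0013 0 -0.001 0 0.01; 0.0013 0 -0.003 0 0.01; 0.0013 0 -0.006 0 0.01; 0.0013 0 -0.009 0 0.01; 0.0013 0 -0.009 0 0.01"
}}

```text
time: 3.92
position: [0.4424, -0.26, 0.0634]
tool_rot: [0.999, 0.035, 0.0, 0.0]
ft_force: [-0.0, 0.3, -2.0]
grip_width: 0.0176
grip_force: 45.0
```

Request:
{"name": "servo_tool", "arguments": {
  "moves": "0 0 -0.01 0 0.01; 0 0 -0.03 0 0.01; 0 0 -0.05 0 0.01; 0 0 -0.05 0 0.01; 0 0 -0.05 0 0.01"
}}

```text
time: 4.33
position: [0.4429, -0.2606, 0.1143]
tool_rot: [0.999, 0.034, 0.001, 0.001]
ft_force: [0.1, -0.5, -2.3]
grip_width: 0.0175
grip_force: 45.0
```

```bash
python3 -c "
from h import *
np.set_printoptions(precision=4,suppress=True)
to(.4393,.0156,.115,-4.6)
import cv2
t=cams.camera('scene')
cv2.imwrite('pics/s4.png',np.hstack([cv2.resize(t[230:370,80:270],None,fx=2.1,fy=3,interpolation=2)[:,:399],cv2.resize(t[180:360,250:460],None,fx=1.9,fy=2.334,interpolation=2)[:420]]))"
```

```text
d [ 0.0154 -0.2758 -0.0013] spin 8.55 yaw 3.95 tilt [ 0.0021  0.0023 -1.    ] t 4.33 f [ 0.08 -0.54 -2.25] m [ 0.003  0.071 -0.059]
```

View pics/s4.png

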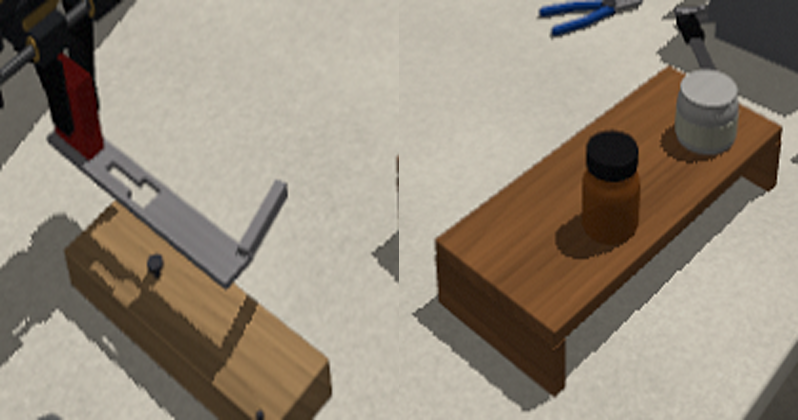

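The probe is free of the stud and held level, with toe at crop (280,185). The bangle can't be seen from here. I'll check the shelf pose from the scene view.

```bash
python3 -c "
from h import *
np.set_printoptions(precision=4,suppress=True)
S=ray('scene',[(270,282.8),(391.6,209),(333.2,322.7),(450.5,234.4)],.066);print(S,S.mean(0))
d=S[1]-S[0]+S[3]-S[2];print(np.degrees(np.arctan2(-d[0],d[1])))"
```

```text
[[ 0.647  -0.0739  0.066 ]
 [ 0.6793  0.2877  0.066 ]
 [ 0.8045 -0.0876  0.066 ]
 [ 0.8331  0.2754  0.066 ]] [0.741  0.1004 0.066 ]
-4.807027571935781
```

Request:
{"name": "servo_tool", "arguments": {
  "moves": "0.003 -0.03 0 2 0.01; 0.005 -0.06 0 4 0.01; 0.007 -0.09 0 6 0.01; 0.01 -0.12 0 8.5 0.01; 0.012 -0.15 0 8.5 0.01; 0.014 -0.18 0 8.5 0.01; 0.015 -0.21 0 8.5 0.01; 0.015 -0.245 0 8.5 0.01; 0.015 -0.276 0 8.5 0.01; 0.015 -0.276 0 8.5 0.01"
}}

```text
time: 5.22
position: [0.4346, 0.0212, 0.1119]
tool_rot: [0.999, -0.037, -0.003, -0.001]
ft_force: [-1.1, 0.1, -2.6]
grip_width: 0.0172
grip_force: 45.0
```

```bash
cat >> h.py <<'E'
def sh(X,Y,u):
    "handle at shelf X,Y (m), underside height u"
    a=np.radians(-4.7);c,s=np.cos(a),np.sin(a)
    o=get_obs()['position'];q=np.array([c*(o[0]-.739)+s*(o[1]-.101),-s*(o[0]-.739)+c*(o[1]-.101)])
    print('at shelf',np.round(q,4),'under',round(o[2]-.0243,4))
    to(.739+c*X-s*Y,.101+s*X+c*Y,u+.0243,-4.7)
E
python3 -c "
from h import *
sh(-.295,-.110,.027)"
```

```text
at shelf [-0.2969 -0.1044] under 0.0876
d [0.0023 0.0057 0.0606] spin 0.44 yaw -4.26 tilt [-0.0068 -0.0022 -1.    ] t 5.22 f [-1.13  0.06 -2.59] m [-0.055  0.181 -0.054]
```

Request:
{"name": "servo_tool", "arguments": {
  "moves": "0 0 0 0 0.01; 0 0 0.02 0 0.01; 0 0 0.04 0.2 0.01; 0 0 0.061 0.2 0.01; 0 0 0.061 0.2 0.01; 0 0 0.061 0.2 0.01; 0 0 0.061 0.2 0.01"
}}

```text
time: 5.8
position: [0.4387, 0.0155, 0.0523]
tool_rot: [0.999, -0.042, 0.0, 0.0]
ft_force: [1.6, 1.0, -2.2]
grip_width: 0.0177
grip_force: 45.0
```

```bash
python3 -c "
from h import *
sh(-.150,-.110,.027)"
```

```text
at shelf [-0.2923 -0.1099] under 0.028
d [ 0.1423 -0.0002  0.001 ] spin -0.13 yaw -4.83 tilt [ 3.e-04  1.e-04 -1.e+00] t 5.8 f [ 1.57  1.02 -2.16] m [ 0.05   0.062 -0.018]
```

Request:
{"name": "servo_tool", "arguments": {
  "moves": "0.015 0 0 0 0.01; 0.033 0 0 0 0.01; 0.051 0 0 0 0.01; 0.07 0 0 0 0.01; 0.09 0 0 0 0.01; 0.11 0 0 0 0.01; 0.13 0 0 0 0.01; 0.145 0 0 0 0.01; 0.145 0 0 0 0.01; 0.145 0 0 0 0.01"
}}

```text
time: 6.63
position: [0.5832, 0.0039, 0.0532]
tool_rot: [0.999, -0.042, 0.001, 0.0]
ft_force: [-0.7, -0.4, -1.7]
grip_width: 0.0174
grip_force: 45.0
```

```bash
python3 -c "
from h import *
sh(-.150,-.110,.002)"
```

```text
at shelf [-0.1473 -0.1096] under 0.0289
d [-0.0028  0.0004  0.0269] spin -0.07 yaw -4.77 tilt [ 1.5e-03  2.0e-04 -1.0e+00] t 6.63 f [-0.68 -0.42 -1.68] m [0.025 0.183 0.038]
```

Request:
{"name": "servo_tool", "arguments": {
  "moves": "0 0 0.008 0 0.01; 0 0 0.014 0 0.01; 0 0 0.019 0 0.01; 0 0 0.023 0 0.01; 0 0 0.025 0 0.01; 0 0 0.025 0 0.01; 0 0 0.025 0 0.01"
}}

```text
time: 7.22
position: [0.5826, 0.0043, 0.0268]
tool_rot: [0.999, -0.042, -0.0, -0.0]
ft_force: [-0.3, 1.0, -3.1]
grip_width: 0.0172
grip_force: 45.0
```

```bash
python3 -c "
from h import *
sh(-.150,-.110,.002)"
```

```text
at shelf [-0.148  -0.1092] under 0.0025
d [-0.002   0.0008  0.0005] spin -0.06 yaw -4.76 tilt [-6.e-04 -1.e-04 -1.e+00] t 7.22 f [-0.33  0.98 -3.15] m [ 0.045  0.099 -0.009]
```

Request:
{"name": "servo_tool", "arguments": {
  "moves": "0 -0.005 0 0 0.01; 0 -0.013 0 0 0.01; 0 -0.021 0 0 0.01; 0 -0.029 0 0 0.01; 0 -0.037 0 0 0.01; 0 -0.045 0 0 0.01; 0 -0.053 0 0 0.01; 0 -0.061 0 0 0.01; 0 -0.069 0 0 0.01; 0 -0.074 0 0 0.01"
}}

```text
time: 8.05
position: [0.589, 0.0791, 0.0271]
tool_rot: [0.999, -0.041, 0.0, -0.0]
ft_force: [-0.8, -0.8, -2.4]
grip_width: 0.0179
grip_force: 45.0
```

Request:
{"name": "servo_tool", "arguments": {
  "moves": "0 -0.005 0 0 0.01; 0 -0.012 0 0 0.01; 0 -0.02 0 0 0.01; 0 -0.028 0 0 0.01; 0 -0.036 0 0 0.01; 0 -0.044 0 0 0.01; 0 -0.052 0 0 0.01; 0 -0.06 0 0 0.01; 0 -0.068 0 0 0.01; 0 -0.073 0 0 0.01"
}}

```text
time: 8.88
position: [0.595, 0.152, 0.027]
tool_rot: [0.999, -0.041, 0.0, -0.0]
ft_force: [0.0, -1.4, -1.1]
grip_width: 0.0177
grip_force: 45.0
```

```bash
python3 -c "
from h import *
sh(-.148,.056,.002)"
```

```text
at shelf [-0.1477  0.039 ] under 0.0027
d [-0.0003 -0.017   0.0007] spin -0.02 yaw -4.72 tilt [ 0.e+00 -2.e-04 -1.e+00] t 8.88 f [ 0.   -1.44 -1.11] m [-0.043  0.107 -0.1  ]
```

Request:
{"name": "servo_tool", "arguments": {
  "moves": "0 -0.005 0 0 0.01; 0 -0.011 0 0 0.01; 0 -0.016 0 0 0.01; 0 -0.018 0 0 0.01; 0 -0.018 0 0 0.01; -0.004 -0.018 0 0 0.01; -0.01 -0.018 0 0 0.01; -0.017 -0.018 0 0 0.01; -0.024 -0.018 0 0 0.01; -0.031 -0.018 0 0 0.01"
}}

```text
time: 9.72
position: [0.5644, 0.1712, 0.027]
tool_rot: [0.999, -0.042, -0.0, 0.0]
ft_force: [0.3, -0.3, -2.1]
grip_width: 0.0179
grip_force: 45.0
```

Request:
{"name": "servo_tool", "arguments": {
  "moves": "-0.007 0 0 0 0.01; -0.014 0 0 0 0.01; -0.021 0 0 0 0.01; -0.028 0 0 0 0.01; -0.035 0 0 0 0.01; -0.042 0 0 0 0.01; -0.049 0 0 0 0.01; -0.056 0 0 0 0.01; -0.063 0 0 0 0.01; -0.068 0 0 0 0.01"
}}

```text
time: 10.55
position: [0.4967, 0.177, 0.0271]
tool_rot: [0.999, -0.041, -0.0, 0.0]
ft_force: [0.9, -0.2, -2.2]
grip_width: 0.0176
grip_force: 45.0
```

```bash
python3 -c "
from h import *
sh(-.305,.056,.002)
t=cams.camera('top');cv2.imwrite('pics/t5.png',cv2.resize(t[130:330,180:400],None,fx=3,fy=3,interpolation=2))"
```

```text
at shelf [-0.2477  0.0559] under 0.0028
d [-0.0573 -0.0001  0.0008] spin -0.05 yaw -4.75 tilt [-5.e-04  1.e-04 -1.e+00] t 10.55 f [ 0.88 -0.16 -2.24] m [-0.007  0.046 -0.052]
```

View pics/t5.png

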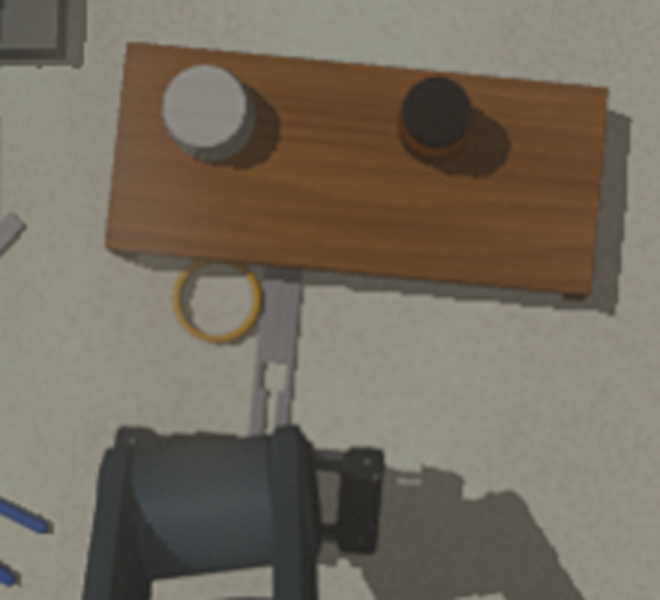

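The bangle at crop (218,302) is nestled in the hook beside the blade and is emerging from under the shelf. I'll keep pulling.

Request:
{"name": "servo_tool", "arguments": {
  "moves": "-0.007 0 0 0 0.01; -0.014 0 0 0 0.01; -0.021 0 0 0 0.01; -0.028 0 0 0 0.01; -0.035 0 0 0 0.01; -0.042 0 0 0 0.01; -0.049 0 0 0 0.01; -0.056 0 0 0 0.01; -0.062 0 0 0 0.01; -0.065 0 0 0 0.01"
}}

```text
time: 11.43
position: [0.4317, 0.1824, 0.0271]
tool_rot: [0.999, -0.041, -0.001, 0.0]
ft_force: [0.7, -0.1, -2.2]
grip_width: 0.0176
grip_force: 45.0
```

Request:
{"name": "servo_tool", "arguments": {
  "moves": "0 0 0.0005 0 0.01; 0 0 0.0015 0 0.01; 0 0 0.0025 0 0.01; 0 0 0.0025 0 0.01; 0 0 0.0025 0 0.01"
}}

```text
time: 11.85
position: [0.4329, 0.1822, 0.0244]
tool_rot: [0.999, -0.042, -0.0, 0.0]
ft_force: [-0.9, -0.3, -1.2]
grip_width: 0.0176
grip_force: 45.0
```

Request:
{"name": "servo_tool", "arguments": {
  "moves": "0 0 0.0005 0 0.014; 0 0 0.0005 0 0.018; 0 0 0.0005 0 0.022; 0 0 0.0005 0 0.03; 0 0 0.0005 0 0.04; 0 0 0.0005 0 0.045; 0 0 0.0005 0 0.045; 0 0 0.0005 0 0.045",
  "grip_force": 5
}}

```text
time: 12.52
position: [0.4331, 0.1823, 0.024]
tool_rot: [0.999, -0.041, 0.0, -0.0]
ft_force: [0.3, -0.0, -0.0]
grip_width: 0.0428
grip_force: 0.0
```

Request:
{"name": "servo_tool", "arguments": {
  "moves": "0 0 -0.02 0 0.045; 0 0 -0.05 0 0.045; 0 0 -0.08 0 0.045; 0 0 -0.11 0 0.045; 0 0 -0.15 0 0.045; 0 0.04 -0.17 0 0.045; 0 0.08 -0.17 0 0.045; 0 0.12 -0.17 0 0.045; 0 0.16 -0.17 0 0.045; 0 0.16 -0.17 0 0.045"
}}

```text
time: 13.35
position: [0.4202, 0.0169, 0.1945]
tool_rot: [0.999, -0.045, 0.001, 0.001]
ft_force: [0.5, 1.1, -0.5]
grip_width: 0.0452
grip_force: 0.0
```

```bash
python3 -c "
from h import *
sh(-.305,.056,.002)
cv2.imwrite('pics/t6.png',cams.camera('top'))"
```

```text
at shelf [-0.3108 -0.1099] under 0.1702
d [ 0.0041 -0.1664  0.1678] spin -0.49 yaw -5.19 tilt [ 0.0019  0.0027 -1.    ] t 13.35 f [ 0.52  1.08 -0.52] m [ 0.084  0.023 -0.   ]
```

View pics/t6.png

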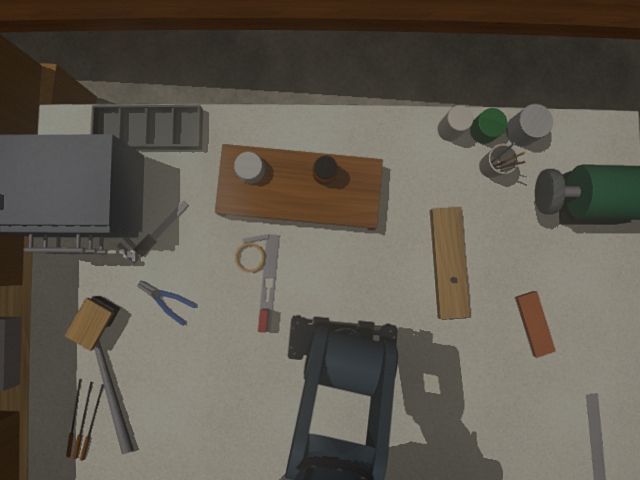

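The bangle (251,257) and the whole probe (tip at 275,237) lie clear in front of the shelf's front edge, which is at about row 218. The other items haven't moved.

Request:
{"name": "servo_tool", "arguments": {
  "moves": "0 0 0 0 0.045; 0 0 0 0 0.045; 0 0 0 0 0.045"
}}

```text
time: 13.65
position: [0.4195, 0.0242, 0.1939]
tool_rot: [0.999, -0.04, -0.0, -0.0]
ft_force: [0.3, 0.4, -0.8]
grip_width: 0.045
grip_force: 0.0
```

```bash
python3 -c "
from rig import job
print(job.hand_in())"
```

```text
the job is handed in; nothing more can be done
None
```

I handed the job in at about 13.7 s: in the last top view the bangle and probe lie flat and wholly in front of the shelf, and the jar, tin, pliers and caliper look unmoved; the hand-in returned no verdict.

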